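# Hold the hardness probe on the weld of a slotted test coupon

## Robot

A 6-joint arm with a two-finger parallel gripper is mounted at the origin on the work surface. World frame = base frame: x ahead of the robot, y to its left, z up, the work surface at z = 0. Lengths are in m, angles in rad, forces in N, time in s.
With the tool pointing down it reaches from about 0.225 to 0.875 m from the base axis. Payload 3.4 kg.
Tool frame: the origin (TCP) lies on the centre line of the jaws, within the pads' length; the fingertips stand manip.tip_reach ahead of it and the grasp point (between the pads) lies 8 mm behind it (manip.tip_reach is the distance from the TCP to the fingertips, in m); z points along the fingers, y is the direction in which the jaws open and shut (so a half turn about z gives the same grasp; the last joint's range is limited). The gripper opens to 85 mm and grips with 20 to 120 N. Pads are 22 mm wide; open, the fingers measure 114 mm over their backs; the gripper's body (76 mm by 85 mm) begins 54 mm behind the grasp point. The pads swing forward as they close: fully open they stand 13 mm farther back than shut.
Start: joints at [-1.255, 0.276, 1.505, -0, 1.361, -0.121], TCP at [0.243, -0.521, 0.242] pointing down, gripper open.
Joint ranges: [-2.89, 2.89], [-0.75, 2.08], [0.22, 2.7], [-1.18, 4.32], [0.11, 2.71], [-2.7, 2.7]. Speed limits (rad/s): [2.57, 2.57, 3.14, 3.14, 3.14, 3.14].

## Interface

Orientations are given as a unit quaternion [w, x, y, z].
In Python, from station import manip gives the robot as it stands.
- The arm moves only by the tool move_arm, never from a script. Its argument "rows" is a list of rows, each an object with "hand": the closure, from 0 (fully open) to 1 (shut); "xyz": the shift along the tool's x, y, z in m, a list of three; "yaw": the turn about the tool's z in degrees. In form: [{"hand": hand, "xyz": [dx, dy, dz], "yaw": yaw}, ...]. A call has 1 to 10 rows; each row shifts and turns the commanded pose from where the row before left it, along the tool's axes as they then stand; what a row does not reach is not made up. A row lasts 1/8 s, in which the tool goes at most 62.5 mm and 10.7 degrees, less where a joint would pass 70% of its speed; a pose out of reach is approached as far as the arm can. A call is refused whole if a number of a shift passes 0.0625 or a number of a turn 10.7, either way. A call with a gripper value outside its range is refused whole. The fingers move at their own pace and stop on an object; "squeeze" is the grip in N (left out, the last holds). Time passes only in rows, so rows that do not move let the fingers close. It gives the time, the measured TCP pose, the force and the opening at its end, in the units of the state.
- manip.observe(): the state, without advancing time (a new reading comes with each control period).
- manip.camera(name): name is "side" or "top"; returns (picture, depth): 420x560x3 uint8, red, green, blue; 420x560 float32, m along the optical axis (not along the pixel's ray), 0 where there is no reading.
- manip.camera_info(name): a dict with "K" (3x3 intrinsics, pixels), "k1" (the pictures are not rectified: a ray, as slopes to the right and down, at radius r is drawn at 1 + k1 r^2 times it, then the intrinsics apply), "R" (3x3) and "t" (3): a world point X has camera coordinates R X + t. Camera axes: x right, y down, z forward; pixel columns grow to the right and rows downward; lengths in m; the calibration is good to about 2 mm. A picture is of the moment at which its call begins. camera_info takes no time and is no camera call.
- manip.finish_job(): hands the job in, once; it reports no verdict.
The state is a dict: "clock": time; "joint_positions": joint angles; "qd": joint speeds; "joint_efforts": joint torques, N m; "tcp_pos": TCP position; "orientation": TCP orientation; "contact_force": force on the tool from outside, world axes, zero at the start; "wrist_torque": the same for the moment, N m; "opening": opening from 0.0 (shut) to 1.0 (fully open).
Only numpy, scipy, OpenCV 4.12 (cv2) and the standard library are available. Lean on these libraries where they do the work, as an engineer would, in place of code of your own. Each camera call takes 0.05 s, during which the arm holds its last target.

## Task

Take the steel weld coupon standing on the bench and slide it edgewise, dotted edge up, fully down into the wide slot of the slotted block so that it stands upright there, and let go of it. Then lift the probe out of its stand and press its spring tip gently onto the black dot on the coupon's top edge, with the probe upright and the tip pushed about half way in. Finish while holding it there in the gripper; leave the brush, the pipe offcut and the hammer alone.

Things in the scene. Friction and masses are not known exactly. Their poses are not given: they have to be found in the camera images.
- coupon: Flat bare steel bar, a weld test coupon, 12 thick (x) by 100 long (y) by 50 tall (z) mm, 0.3 to 0.6 kg. It stands on its long edge. Origin: centre of its underside; z up. A dull grey weld band, 13 mm wide, crosses it 28 mm from the middle towards +y. It may face either way along the slot.
- mark (a point): The spot to probe: a black dot 8 mm across on the coupon's top edge, on the weld band, 28 mm (+y) from the middle of the coupon and 50 mm above its underside. Axes as the coupon's.
- block: Dark steel slotted block fixed to the bench, 90 (x) by 150 (y) by 30 (z) mm. Origin: centre of its underside. Two blind slots run along its y, each 110 long and 18 mm deep, with 3 mm chamfered mouths: the wide one 18 mm wide with its centre line at x = -18 mm, and a narrow one, 8 mm wide at x = +24 mm, which the coupon does not fit. A seated coupon stands 32 mm out of the block, its top 62 mm above the bench.
- slot (a point): Middle of the mouth of the wide slot, level with the block's top, 30 mm above the bench. y runs along the slot, z up.
- stand: Black plastic probe stand fixed to the bench, 80 by 80 by 60 mm tall, with a 24 mm through hole in the middle in which the probe hangs. Origin: centre of its underside.
- probe: Hand-held hardness probe hanging upright in the stand, about 0.22 kg: a grey square grip 28 by 28 mm and 62 mm tall with its faces across the body's x and y, below it an aluminium sleeve 20 mm across and 36 mm long, below that the spring tip. Origin: on the axis at the underside of the grip, which rests on the stand's top (60 mm above the bench); z up. The tip end lies 50 mm below the origin when out; lift the probe at least 50 mm to free it.
- tip (a point): Flat end of the probe's spring tip, 7 mm across, on the probe's axis, 14 mm below the sleeve when out. It moves with the tip.
- plunger (a joint): How far the spring tip is pushed into the sleeve (m): 0 fully out, 0.010 bottomed. The spring pushes back with 1.6 N at the start of the stroke and 0.8 N more per mm: about 5.6 N at half way.
- brush: Bystander: hand brush lying on the far part of the bench. Leave it alone.
- pipe: Bystander: short steel pipe offcut, 60 mm across, 55 mm tall, standing on the far part of the bench. Leave it alone.
- hammer: Bystander: hammer lying on the far part of the bench. Leave it alone.

How it is judged:
On the way, in this order (a step that is already met when the one before it is completed fails the run):
1. the coupon is fully down in the wide slot and let go (z of coupon in the frame of slot below -0.0155 m and horizontal distance between coupon and slot below 0.008 m and angle between coupon's own z axis and vertical below 0.12 rad and contact force between each of the arm, the fingers and coupon below 0.1 N and linear speed of coupon below 0.02 m/s), for 0.2 s.
2. the probe is lifted clear of its stand, upright, in the gripper (z of tip in the frame of stand above 0.06 m and angle between probe's own z axis and vertical below 0.2 rad and contact force between the fingers and probe above 2 N), for 0.1 s.
3. the tip rests on the dot, lightly pressed (z of coupon in the frame of slot below -0.0155 m and horizontal distance between coupon and slot below 0.008 m and angle between each of coupon, probe's own z axis and vertical below 0.12 rad and distance between tip and mark below 0.0055 m and value of joint plunger between 0.002 and 0.008 m and contact force between probe and coupon between 1.5 and 12 N and contact force between the fingers and probe above 2 N and contact force between probe and stand below 0.1 N and contact force between probe and block below 0.1 N), for 0.3 s.
At the end, for the whole second after the job is handed in: Coupon fully down in the wide slot (within 2.5 mm of its floor, 8 mm of its middle, upright to 0.12 rad), untouched by the robot; probe held upright (0.12 rad), clear of stand and block, tip end within 5.5 mm of the dot's centre, pushed in 2 to 8 mm, contact force 1.5 to 12 N, all at rest (all of step 3 and contact force between each of the arm, the fingers and coupon below 0.1 N and linear speed of each of coupon, probe below 0.02 m/s); the arm keeps its last pose, push and grip.
It fails at once if the probe is pressed hard on the coupon (over 20 N) (contact force between probe and coupon above 20 N).
It fails at once if a bystander is disturbed (moved more than 20 mm) (distance of any of brush, pipe, hammer from where it was at the start of the episode above 0.02 m).
It also fails if it takes over 61 s, if anything falls off the work surface, if the arm or the gripper's body presses on something with over 40 N, if the wrist force passes 120 N, or if a joint passes its speed limit or range.

## Working session

There is one attempt and no reset: what is moved stays moved. The work goes in short steps, Python scripts to look and compute and a tool call to move; the robot and the scene stay as the last step left them, time stands still between calls to the robot, and variables do not carry over. Pictures are saved under pics/ and viewed, and the job is handed in when it is done.

Besides the shell and the picture viewer there is one more tool, called after ">>>" in YAML: its name, and indented under it one key for each argument. move_arm: Moves the arm, as the interface text tells. Its arguments: {"type":"object","properties":{"rows":{"type":"array"},"squeeze":{"type":"number"}},"required":["rows"]}

```bash
ls; mkdir -p pics; python3 - <<'E'
from station import manip
import cv2,numpy as np
print(manip.observe(), manip.tip_reach)
for n in("top","side"):
    p,d=manip.camera(n); i=manip.camera_info(n); print(n,{k:np.round(v,4).tolist() for k,v in i.items()})
    cv2.imwrite(f"pics/{n}0.png",p[...,::-1]); np.savez(f"pics/{n}0.npz",p=p,d=d)
E
```

```text
pics
{'clock': 0.0, 'joint_positions': array([-1.25498113e+00,  2.76612829e-01,  1.50615086e+00, -2.38644870e-05,
        1.36067657e+00, -1.21010397e-01]), 'qd': array([-0.00113232, -0.00033749, -0.00104322, -0.00201536, -0.00063709,
       -0.00026232]), 'joint_efforts': array([ 2.48305652e-03, -4.16762424e+01, -2.45806593e+01,  4.11871060e-04,
        1.09906518e-02, -1.19334260e-05]), 'tcp_pos': array([ 0.24308563, -0.52052854,  0.24142245]), 'orientation': array([-9.18285730e-04,  9.76241636e-01,  2.16682750e-01, -1.01450235e-04]), 'contact_force': array([-0.35833135, -0.46771674, -0.30851166]), 'wrist_torque': array([ 0.03245919, -0.09512596,  0.00525566]), 'opening': 1.0010241555924517} 0.011
top {'K': [[420.2907, 0.0, 284.6505], [0.0, 420.2907, 212.167], [0.0, 0.0, 1.0]], 'k1': -0.0856, 'R': [[-0.0161, -0.9999, 0.0051], [-0.9946, 0.0155, -0.1026], [0.1025, -0.0067, -0.9947]], 't': [0.0121, 0.5873, 0.9619]}
side {'K': [[496.4029, 0.0, 276.0273], [0.0, 496.4029, 211.037], [0.0, 0.0, 1.0]], 'k1': -0.0923, 'R': [[-0.7788, -0.6273, 0.0086], [-0.3845, 0.4666, -0.7965], [0.4956, -0.6236, -0.6045]], 't': [0.4873, 0.2893, 0.9399]}
```

View pics/top0.png

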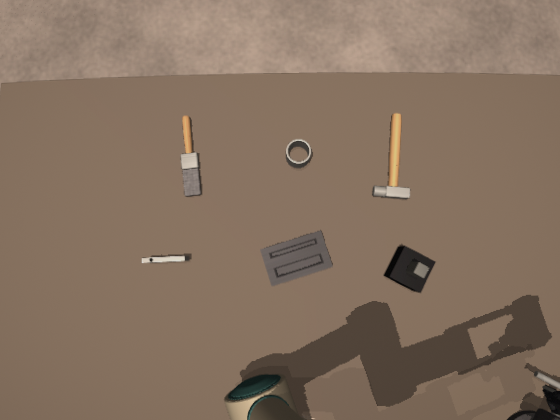

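View pics/side0.png

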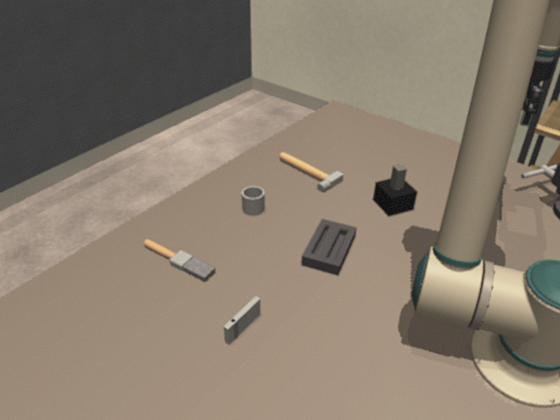

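The top view shows the coupon at about (165,259) with its dot near (152,260), the block at (297,257), and the stand at (410,268) with the probe grip at (421,270). I'll zoom in next.

```bash
python3 - <<'E'
import cv2,numpy as np
p=np.load("pics/top0.npz")["p"][...,::-1]
def crop(a,u,v,w,h,s): return cv2.resize(a[v:v+h,u:u+w],None,fx=s,fy=s,interpolation=cv2.INTER_NEAREST)
A=crop(p,135,240,66,40,6); B=crop(p,255,225,85,65,6);C=crop(p,378,235,65,65,6)
c=np.zeros((600,800,3),np.uint8); c[:240,:396]=A; c[:390//1,400:790]=C; 
c[245:245+340,:400]=cv2.resize(B,(400,306),interpolation=0)[:340] if 0 else np.pad(cv2.resize(B,(400,306)),((0,34),(0,0),(0,0)))
cv2.imwrite("pics/z.png",c)
s=np.load("pics/side0.npz")["p"][...,::-1]
c=np.zeros((600,800,3),np.uint8); c[:300,:300]=crop(s,215,290,50,50,6); c[:420,310:790]=crop(s,295,215,80,70,6)
cv2.imwrite("pics/z2.png",c)
E
```

```text
(no output)
```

View pics/z.png

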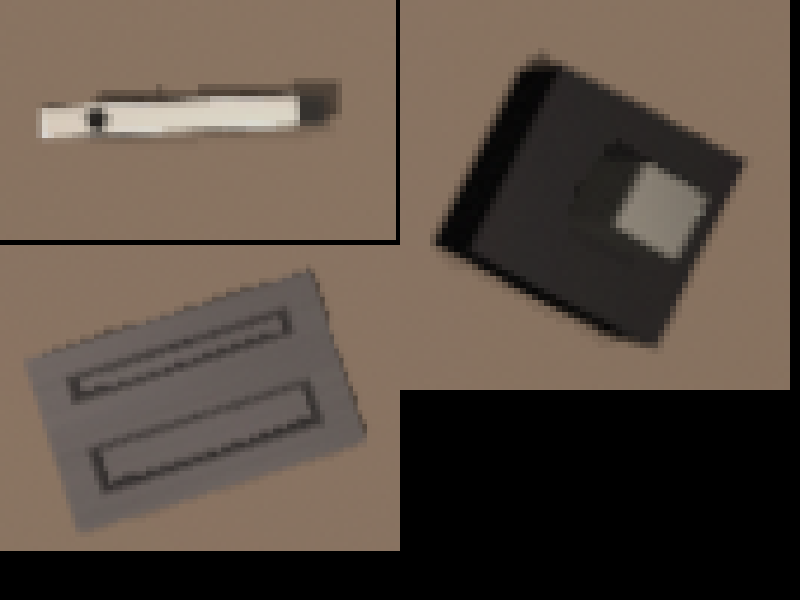

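View pics/z2.png

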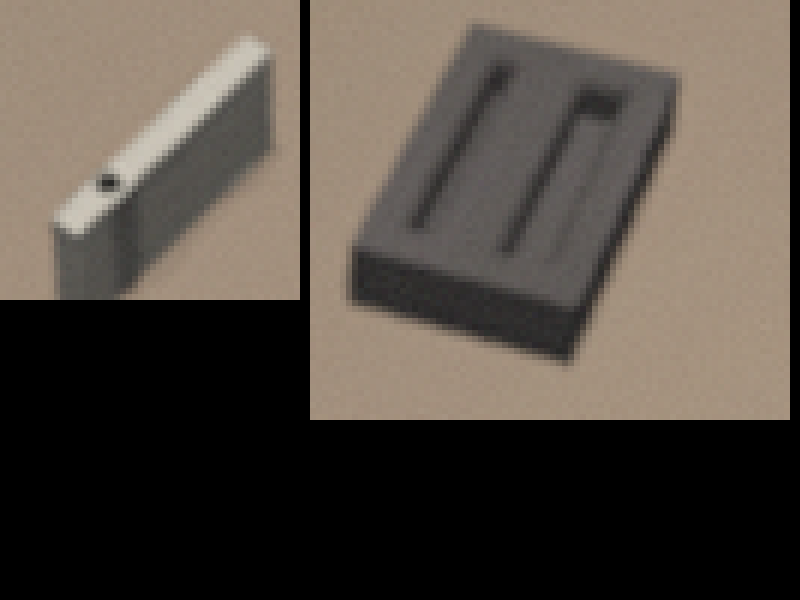

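```bash
cat > h.py <<'E'
import cv2,numpy as np
from station import manip
def norm(n,uv):
    i=manip.camera_info(n); K=np.array(i["K"]);R=np.array(i["R"]);t=np.array(i["t"])
    q=cv2.undistortPoints(np.array(uv,float).reshape(-1,1,2),K,np.array([i["k1"],0,0,0.]))[:,0]
    return q,R,t
def plane(n,uv,z):
    q,R,t=norm(n,uv); d=np.c_[q,np.ones(len(q))]@R; c=-R.T@t
    return c+d*((z-c[2])/d[:,2])[:,None]
def proj(n,X):
    i=manip.camera_info(n)
    return cv2.projectPoints(np.array(X,float).reshape(-1,3),cv2.Rodrigues(np.array(i["R"]))[0],np.array(i["t"]),np.array(i["K"]),np.array([i["k1"],0,0,0.]))[0][:,0]
def cloud(n,d):
    v,u=np.mgrid[:d.shape[0],:d.shape[1]]
    q,R,t=norm(n,np.c_[u.ravel(),v.ravel()]); 
    P=np.c_[q,np.ones(len(q))]*d.ravel()[:,None]
    return ((P-t)@R).reshape(*d.shape,3)
def rect(P):
    (c,s,a)=cv2.minAreaRect((P[:,:2]*1000).astype(np.float32)); return np.round(c,1),np.round(s,1),round(a,2)
E
cat > m0.py <<'E'
from h import *
for n,boxes in (("top",dict(coupon=(135,240,66,40),block=(255,225,85,65),stand=(378,235,65,65))),("side",dict(coupon=(215,290,50,55),block=(295,215,80,70),stand=(365,155,60,65)))):
    f=np.load(f"pics/{n}0.npz");p=f["p"];W=cloud(n,f["d"]); i=manip.camera_info(n); print(n,"cam",-np.array(i["R"]).T@i["t"])
    for k,(u,v,w,h) in boxes.items():
        sl=np.s_[v:v+h,u:u+w]; w_=W[sl];I=p[sl].astype(int); hsv=cv2.cvtColor(p[sl],cv2.COLOR_RGB2HSV)
        z=w_[...,2]; vv,uu=np.mgrid[v:v+h,u:u+w]
        def rep(name,m,zz):
            m=m.astype(np.uint8); nc,l,st,ce=cv2.connectedComponentsWithStats(m); 
            if nc<2: print(name,"none");return
            b=1+np.argmax(st[1:,4]); m=l==b
            uv=np.c_[uu[m],vv[m]]; P=plane(n,uv,zz); print(k,name,m.sum(),"zmed",np.round(np.median(z[m]),4),"cen",np.round(P.mean(0)*1000,1),rect(P), "cloud cen",np.round(w_[m].mean(0)*1000,1))
        if k=="coupon":
            rep("bright",hsv[...,2]>175,.05); rep("tall",abs(z-.05)<.008,.05)
            rep("dot",(hsv[...,2]<90)&(abs(z-.05)<.012),.05)
        if k=="block": rep("top",abs(z-.03)<.010,.03); rep("dark",hsv[...,1]<50,.03)
        if k=="stand": rep("top",abs(z-.06)<.012,.06); rep("grip",abs(z-.122)<.012,.122); rep("gripbright",hsv[...,2]>110,.122) if 0 else None
E
python3 m0.py
```

```text
top cam [0.48570951 0.00943086 1.01704812]
coupon bright 156 zmed 0.0501 cen [482.4 272.7  50. ] (array([482.4, 273.1]), array([10.9, 74.5]), 2.52) cloud cen [482.5 270.7  56.5]
coupon tall 234 zmed 0.0499 cen [482.1 283.9  50. ] (array([482.1, 283.7]), array([ 12.2, 100.8]), 2.53) cloud cen [482.1 283.9  50. ]
coupon dot 7 zmed 0.0429 cen [485.1 234.   50. ] (array([484.5, 233.7]), array([11.7,  2.3]), 11.63) cloud cen [485.1 235.3  44.1]
block top 1949 zmed 0.0295 cen [480.4 -21.5  30. ] (array([479.1, -21.6]), array([ 90.2, 150. ]), 16.77) cloud cen [480.4 -21.5  29.5]
block dark 2457 zmed 0.0289 cen [480.1 -21.8  30. ] (array([480.3, -21.9]), array([ 89.5, 149.9]), 16.71) cloud cen [480.  -21.9  29.5]
stand top 1014 zmed 0.0596 cen [ 451.  -280.5   60. ] (array([ 450.8, -284.3]), array([83.3, 81.6]), 61.65) cloud cen [ 451.  -280.6   59.5]
stand grip 180 zmed 0.1209 cen [ 450.5 -283.8  122. ] (array([ 450.8, -283.6]), array([28.9, 28.9]), 60.6) cloud cen [ 450.5 -284.2  120.5]
side cam [0.02492675 0.75681722 0.79443968]
coupon bright 155 zmed 0.0502 cen [483.1 273.2  50. ] (array
[... 192 characters left out ...]
80.  287.5  49.1]
coupon dot 92 zmed 0.0421 cen [471.3 298.9  50. ] (array([473.8, 293.7]), array([10.7, 94.3]), 1.75) cloud cen [476.  294.1  42.1]
block top 1425 zmed 0.0295 cen [477.4 -12.9  30. ] (array([477.7, -15.4]), array([ 91.4, 160.4]), 17.41) cloud cen [478.  -13.9  29. ]
block dark 2007 zmed 0.0282 cen [472.3  -5.1  30. ] (array([474.1,  -9.1]), array([ 96.7, 179.3]), 16.73) cloud cen [475.   -9.7  25.4]
stand top 573 zmed 0.0586 cen [ 443.  -269.9   60. ] (array([ 445.8, -276.5]), array([93.7, 94.6]), 61.58) cloud cen [ 444.  -272.4   58.2]
stand grip 110 zmed 0.1199 cen [ 445.3 -277.1  122. ] (array([ 444.8, -275.5]), array([37.2, 42.7]), 57.31) cloud cen [ 447.2 -281.9  118.8]
```

```bash
cat > go.py <<'E'
# usage: go.py x y z toolYangle(deg)
import sys,numpy as np
from station import manip
from scipy.spatial.transform import Rotation as Ro
o=manip.observe(); q=o["orientation"]; R=Ro.from_quat(np.r_[q[1:],q[0]]).as_matrix()
x,y,z,a=map(float,sys.argv[1:])
d=np.array([x,y,z])-o["tcp_pos"]; b=np.degrees(np.arctan2(R[1,1],R[0,1]))
w=(a-b+90)%180-90
print("t",round(float(o["clock"]),2),"tcp",np.round(o["tcp_pos"],4),"yang",round(b,2),"tilt",np.round(R[:,2],3),"J",np.round(o["joint_positions"],2),"F",np.round(o["contact_force"],2),"op",round(float(o["opening"]),3))
print("tool shift now (m)",np.round(R.T@d,4),"yaw deg",round(-w,2),"alt",round(-(w-180*np.sign(w)),2))
b2=np.radians(b+w); X=np.array([-np.sin(b2),np.cos(b2)])  # any
X=np.array([np.cos(b2+np.pi/2),np.sin(b2+np.pi/2)]); Y=np.array([np.cos(b2),np.sin(b2)])
print("tool shift after turn",np.round([d[:2]@X,d[:2]@Y,-d[2]],4))
E
python3 go.py .482 .2838 .15 2.5
python3 - <<'E'
from h import *
f=np.load("pics/top0.npz"); p=f["p"]
c=np.array([480.2,-21.8]);a=np.radians(16.7);X=np.array([np.cos(a),np.sin(a)]);Y=np.array([-X[1],X[0]])
img=p[...,::-1].copy()
def poly(pts,z,col):
    u=proj("top",[[*(q/1000),z] for q in pts]); cv2.polylines(img,[np.round((u)*16).astype(int).reshape(-1,1,2)],True,col,1,shift=4)
box=lambda c,w,h:[c+sx*w/2*X+sy*h/2*Y for sx,sy in((1,1),(1,-1),(-1,-1),(-1,1))]
s=c-18*X; print("slot",s)
big=cv2.resize(img[225:290,255:340],None,fx=8,fy=8,interpolation=0)
for pts,z in((box(c,90,150),.03),(box(s,24,116),.03),(box(s,18,110),.012)):
    u=(proj("top",[[*(q/1000),z] for q in pts])-[255,225]+.5)*8
    cv2.polylines(big,[np.round(u).astype(int).reshape(-1,1,2)],True,(0,255,0),1)
cv2.imwrite("pics/ov.png",big)
# dot subpixel: centroid of darkness
g=cv2.cvtColor(p,cv2.COLOR_RGB2GRAY)[252:268,146:157].astype(float); w=np.clip(110-g,0,None); vv,uu=np.mgrid[252:268,146:157]
uv=[(w*uu).sum()/w.sum(),(w*vv).sum()/w.sum()]; print("dot",uv,plane("top",[uv],.05))
E
```

```text
t 0.1 tcp [ 0.2431 -0.5206  0.2415] yang -64.97 tilt [-0.001  0.002 -1.   ] J [-1.25  0.28  1.51 -0.    1.36 -0.12] F [ 0.58 -0.56 -0.39] op 1.001
tool shift now (m) [ 0.5567 -0.6276  0.0927] yaw deg -67.47 alt 112.53
tool shift after turn [0.7932 0.2738 0.0915]
slot [462.95919509 -26.97248936]
dot [np.float64(152.22308690012972), np.float64(257.7003891050584)] [[0.48461616 0.30997852 0.05      ]]
```

View pics/ov.png

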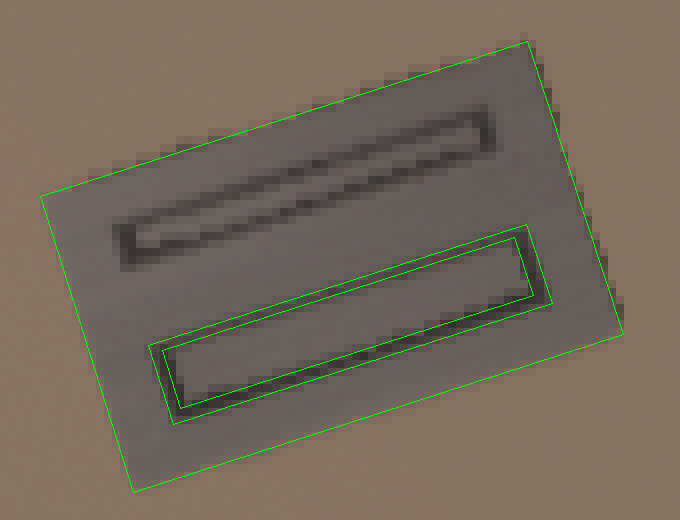

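The overlay fits: the wide slot's centre is at about (463,-27) mm. The dot is on the coupon's +y side. Next I move to the coupon.

>>> move_arm:
  rows:
    - {"hand":0,"xyz":[0.04,-0.045,0.0],"yaw":0}
    - {"hand":0,"xyz":[0.04,-0.045,0.0],"yaw":0}
    - {"hand":0,"xyz":[0.04,-0.045,0.0],"yaw":0}
    - {"hand":0,"xyz":[0.04,-0.045,0.0],"yaw":0}
    - {"hand":0,"xyz":[0.04,-0.045,0.0],"yaw":0}
    - {"hand":0,"xyz":[0.04,-0.045,0.0],"yaw":0}
    - {"hand":0,"xyz":[0.04,-0.045,0.0],"yaw":0}
    - {"hand":0,"xyz":[0.04,-0.045,0.0],"yaw":0}
    - {"hand":0,"xyz":[0.04,-0.045,0.0],"yaw":0}
    - {"hand":0,"xyz":[0.04,-0.045,0.0],"yaw":0}
  squeeze: 50

```text
clock: 1.35
tcp_pos: [0.4154, 0.0579, 0.2423]
orientation: [0.0, 0.976, 0.217, 0.0]
contact_force: [1.4, -0.5, 0.0]
opening: 0.999
```

```bash
python3 go.py .482 .2838 .15 2.5
```

```text
t 1.35 tcp [0.4154 0.0579 0.2423] yang -64.96 tilt [ 0. -0. -1.] J [-0.03  0.04  1.8  -0.    1.3   1.11] F [ 1.41 -0.5   0.03] op 0.999
tool shift now (m) [ 0.1559 -0.1766  0.0922] yaw deg -67.46 alt 112.54
tool shift after turn [0.2228 0.0764 0.0923]
```

>>> move_arm:
  rows:
    - {"hand":0,"xyz":[0,0,0],"yaw":-10}
    - {"hand":0,"xyz":[0,0,0],"yaw":-10}
    - {"hand":0,"xyz":[0,0,0],"yaw":-10}
    - {"hand":0,"xyz":[0,0,0],"yaw":-10}
    - {"hand":0,"xyz":[0,0,0],"yaw":-10}
    - {"hand":0,"xyz":[0,0,0],"yaw":-10}
    - {"hand":0,"xyz":[0.0,0.0,0],"yaw":-7.5}
    - {"hand":0,"xyz":[0.055,0.019,0.023],"yaw":0}
    - {"hand":0,"xyz":[0.055,0.019,0.023],"yaw":0}
    - {"hand":0,"xyz":[0.055,0.019,0.023],"yaw":0}

```text
clock: 2.6
tcp_pos: [0.4653, 0.2245, 0.1725]
orientation: [0.0, 0.692, 0.722, 0.0]
contact_force: [1.6, -0.1, 1.5]
opening: 1.002
```

>>> move_arm:
  rows:
    - {"hand":0,"xyz":[0.055,0.019,0.023],"yaw":0}
    - {"hand":0,"xyz":[0,0,0],"yaw":0}

```text
clock: 2.85
tcp_pos: [0.481, 0.2818, 0.1475]
orientation: [-0.001, 0.69, 0.724, -0.002]
contact_force: [-0.4, -1.3, 0.1]
opening: 1.0
```

```bash
python3 go.py .482 .2838 .035 2.5
```

```text
t 2.85 tcp [0.481  0.2818 0.1475] yang 2.76 tilt [-0.004 -0.001 -1.   ] J [0.4  0.32 1.69 0.   1.14 0.36] F [-0.41 -1.35  0.09] op 1.0
tool shift now (m) [0.0021 0.0015 0.1125] yaw deg 0.26 alt -179.74
tool shift after turn [0.002  0.0011 0.1125]
```

>>> move_arm:
  rows:
    - {"hand":0,"xyz":[0.002,0.001,0.03],"yaw":0}
    - {"hand":0,"xyz":[0,0,0.03],"yaw":0}
    - {"hand":0,"xyz":[0,0,0.03],"yaw":0}
    - {"hand":0,"xyz":[0,0,0.015],"yaw":0}
    - {"hand":0,"xyz":[0,0,0.007],"yaw":0}
    - {"hand":0,"xyz":[0,0,0],"yaw":0}
    - {"hand":0,"xyz":[0,0,0],"yaw":0}

```text
clock: 3.72
tcp_pos: [0.4832, 0.2811, 0.0394]
orientation: [0.0, 0.691, 0.722, 0.001]
contact_force: [-0.4, 0.1, 0.3]
opening: 0.999
```

```bash
python3 go.py .482 .2838 .035 2.5; python3 - <<'E'
from h import *
p,d=manip.camera("side"); c=p[270:390,170:330,::-1]; cv2.imwrite("pics/s1.png",cv2.resize(c,None,fx=5,fy=5))
E
```

```text
t 3.73 tcp [0.4832 0.2811 0.0394] yang 2.52 tilt [ 0.002  0.001 -1.   ] J [ 0.4   0.44  1.82 -0.    0.88  0.36] F [-0.39  0.08  0.29] op 0.999
tool shift now (m) [ 0.0028 -0.0011  0.0044] yaw deg 0.02 alt -179.98
tool shift after turn [ 0.0028 -0.001   0.0044]
```

View pics/s1.png

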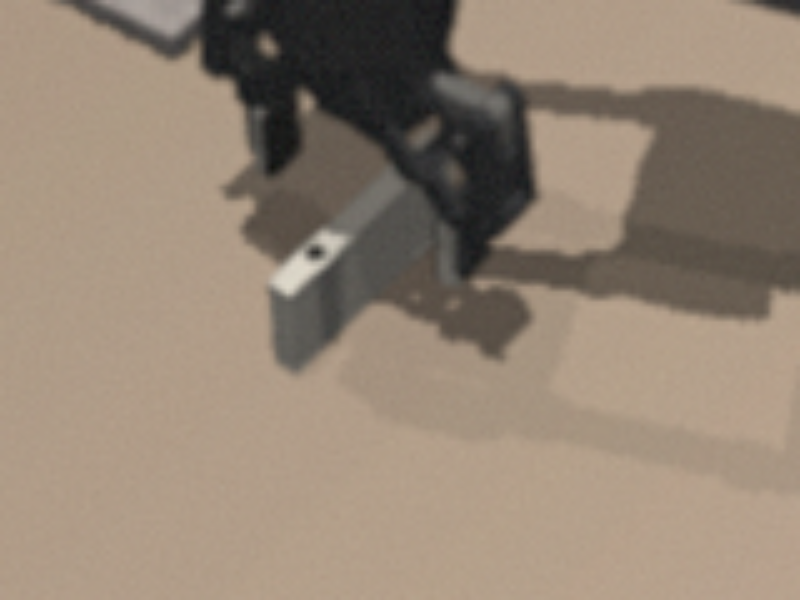

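The open jaws straddle the coupon and the dot is clear of them. I trim the position and close.

>>> move_arm:
  rows:
    - {"hand":0,"xyz":[0.003,-0.001,0.003],"yaw":0}
    - {"hand":0,"xyz":[0,0,0],"yaw":0}
    - {"hand":1,"xyz":[0,0,0],"yaw":0}
    - {"hand":1,"xyz":[0,0,0],"yaw":0}
    - {"hand":1,"xyz":[0,0,0],"yaw":0}
    - {"hand":1,"xyz":[0,0,0],"yaw":0}
    - {"hand":1,"xyz":[0,0,0],"yaw":0}
    - {"hand":1,"xyz":[0,0,0],"yaw":0}
    - {"hand":1,"xyz":[0,0,0],"yaw":0}

```text
clock: 4.9
tcp_pos: [0.4815, 0.2838, 0.0355]
orientation: [0.0, 0.691, 0.723, 0.0]
contact_force: [0.4, 0.2, 1.8]
opening: 0.132
```

```bash
python3 go.py .482 .2838 .035 2.5
```

```text
t 4.9 tcp [0.4815 0.2838 0.0355] yang 2.53 tilt [ 0.001  0.    -1.   ] J [ 0.41  0.44  1.82 -0.    0.87  0.36] F [0.37 0.16 1.82] op 0.132
tool shift now (m) [-0.      0.0005  0.0005] yaw deg 0.03 alt -179.97
tool shift after turn [-0.      0.0005  0.0005]
```

>>> move_arm:
  rows:
    - {"hand":1,"xyz":[0,0,-0.02],"yaw":0}
    - {"hand":1,"xyz":[0,0,-0.04],"yaw":0}
    - {"hand":1,"xyz":[0,0,-0.04],"yaw":0}
    - {"hand":1,"xyz":[0,0,0],"yaw":-7.1}
    - {"hand":1,"xyz":[0,0,0],"yaw":-7.1}
    - {"hand":1,"xyz":[0,0,0],"yaw":0}

```text
clock: 5.65
tcp_pos: [0.4802, 0.2834, 0.1343]
orientation: [-0.001, 0.597, 0.802, -0.001]
contact_force: [0.3, 0.9, -4.4]
opening: 0.13
```

```bash
python3 go.py .463 -.027 .135 16.7
```

```text
t 5.65 tcp [0.4802 0.2834 0.1343] yang 16.65 tilt [-0.003 -0.001 -1.   ] J [ 0.41  0.33  1.71 -0.    1.1   0.12] F [ 0.31  0.91 -4.37] op 0.13
tool shift now (m) [-0.2924 -0.1054 -0.0003] yaw deg -0.05 alt 179.95
tool shift after turn [-0.2923 -0.1056 -0.0007]
```

>>> move_arm:
  rows:
    - {"hand":1,"xyz":[-0.018,-0.0065,0],"yaw":0}
    - {"hand":1,"xyz":[-0.0365,-0.013,0],"yaw":0}
    - {"hand":1,"xyz":[-0.0365,-0.013,0],"yaw":0}
    - {"hand":1,"xyz":[-0.0365,-0.0135,0],"yaw":0}
    - {"hand":1,"xyz":[-0.0365,-0.0135,0],"yaw":0}
    - {"hand":1,"xyz":[-0.0365,-0.0135,0],"yaw":0}
    - {"hand":1,"xyz":[-0.0365,-0.013,0],"yaw":0}
    - {"hand":1,"xyz":[-0.037,-0.013,0],"yaw":0}
    - {"hand":1,"xyz":[-0.018,-0.0065,0],"yaw":0}
    - {"hand":1,"xyz":[0,0,0],"yaw":0}

```text
clock: 6.9
tcp_pos: [0.4634, -0.028, 0.1351]
orientation: [-0.0, 0.598, 0.801, -0.001]
contact_force: [-0.9, 0.9, -4.6]
opening: 0.128
```

```bash
python3 go.py .463 -.027 .085 16.7; python3 - <<'E'
from h import *
for n in("top","side"):
    p,d=manip.camera(n); cv2.imwrite(f"pics/{n}2.png",p[...,::-1]); np.savez(f"pics/{n}2.npz",p=p,d=d)
a=cv2.imread("pics/top2.png")[215:300,245:350]; b=cv2.imread("pics/side2.png")[190:300,270:390]
c=np.zeros((600,800,3),np.uint8); c[:323,:399]=cv2.resize(a,(399,323)); c[:366,400:800]=cv2.resize(b,(400,366)); cv2.imwrite("pics/c2.png",c)
E
```

```text
t 6.9 tcp [ 0.4634 -0.028   0.1351] yang 16.49 tilt [-0.001 -0.    -1.   ] J [-0.21  0.2   1.9  -0.    1.04 -0.5 ] F [-0.92  0.88 -4.62] op 0.128
tool shift now (m) [ 0.0011 -0.      0.0501] yaw deg -0.21 alt 179.79
tool shift after turn [ 0.0011 -0.0001  0.0501]
```

View pics/c2.png

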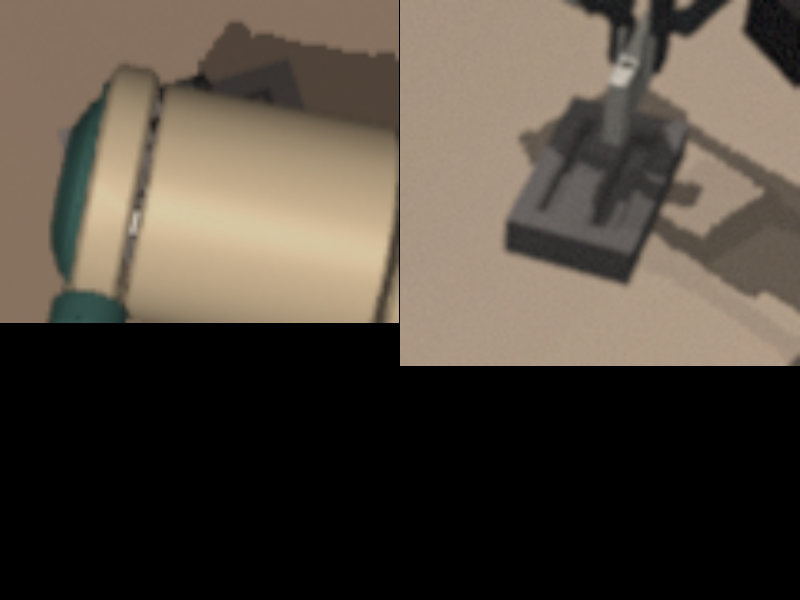

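The coupon hangs upright over the wide slot with its dot towards the near (+y) end. I lower it in steps.

>>> move_arm:
  rows:
    - {"hand":1,"xyz":[0.001,0,0.02],"yaw":-0.2}
    - {"hand":1,"xyz":[0,0,0.025],"yaw":0}
    - {"hand":1,"xyz":[0,0,0.015],"yaw":0}
    - {"hand":1,"xyz":[0,0,0.01],"yaw":0}
    - {"hand":1,"xyz":[0,0,0.007],"yaw":0}
    - {"hand":1,"xyz":[0,0,0.004],"yaw":0}
    - {"hand":1,"xyz":[0,0,0],"yaw":0}

```text
clock: 7.88
tcp_pos: [0.4641, -0.0252, 0.0544]
orientation: [0.0, 0.595, 0.804, -0.0]
contact_force: [-0.4, 1.0, -4.5]
opening: 0.129
```

```bash
python3 go.py .463 -.027 .0475 16.7; python3 - <<'E'
from h import *
p,d=manip.camera("side"); cv2.imwrite("pics/s3.png",cv2.resize(p[190:300,270:390,::-1],None,fx=5,fy=5))
E
```

```text
t 7.88 tcp [ 0.4641 -0.0252  0.0544] yang 16.93 tilt [ 0. -0. -1.] J [-0.2   0.31  2.01 -0.    0.83 -0.5 ] F [-0.36  1.03 -4.45] op 0.129
tool shift now (m) [-0.0014 -0.0015  0.0069] yaw deg 0.23 alt -179.77
tool shift after turn [-0.0014 -0.0015  0.0069]
```

View pics/s3.png

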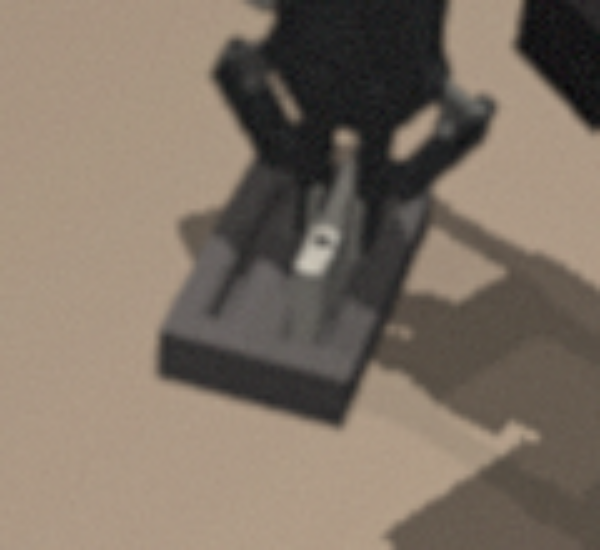

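>>> move_arm:
  rows:
    - {"hand":1,"xyz":[-0.001,-0.001,0.002],"yaw":0}
    - {"hand":1,"xyz":[0,0,0.002],"yaw":0}
    - {"hand":1,"xyz":[0,0,0.002],"yaw":0}
    - {"hand":1,"xyz":[0,0,0.001],"yaw":0}
    - {"hand":1,"xyz":[0,0,0],"yaw":0}

```text
clock: 8.55
tcp_pos: [0.4633, -0.0265, 0.0475]
orientation: [0.0, 0.595, 0.803, -0.0]
contact_force: [-0.9, -0.3, -1.8]
opening: 0.13
```

```bash
python3 go.py .463 -.027 .0475 16.7
```

```text
t 8.55 tcp [ 0.4633 -0.0265  0.0475] yang 16.93 tilt [-0. -0. -1.] J [-0.21  0.32  2.02 -0.    0.81 -0.5 ] F [-0.87 -0.3  -1.82] op 0.13
tool shift now (m) [-0.0004 -0.0004  0.    ] yaw deg 0.23 alt -179.77
tool shift after turn [-0.0004 -0.0004  0.    ]
```

>>> move_arm:
  rows:
    - {"hand":1,"xyz":[0,0,0.0005],"yaw":0}
    - {"hand":1,"xyz":[0,0,0],"yaw":0}
    - {"hand":0,"xyz":[0,0,0],"yaw":0}
    - {"hand":0,"xyz":[0,0,0],"yaw":0}
    - {"hand":0,"xyz":[0,0,0],"yaw":0}
    - {"hand":0,"xyz":[0,0,0],"yaw":0}
    - {"hand":0,"xyz":[0,0,0],"yaw":0}
    - {"hand":0,"xyz":[0,0,-0.03],"yaw":0}
    - {"hand":0,"xyz":[0,0,-0.06],"yaw":0}
    - {"hand":0,"xyz":[0,0,-0.06],"yaw":0}

```text
clock: 9.8
tcp_pos: [0.4629, -0.0264, 0.1983]
orientation: [-0.0, 0.595, 0.803, -0.0]
contact_force: [2.0, 0.4, -0.8]
opening: 1.003
```

```bash
python3 go.py .4508 -.284 .2 -29; python3 - <<'E'
from h import *
p,d=manip.camera("side"); cv2.imwrite("pics/s4.png",cv2.resize(p[190:300,270:390,::-1],None,fx=5,fy=5))
E
```

```text
t 9.8 tcp [ 0.4629 -0.0264  0.1983] yang 16.92 tilt [-0.001  0.    -1.   ] J [-0.21  0.14  1.8  -0.    1.2  -0.5 ] F [ 1.96  0.44 -0.85] op 1.003
tool shift now (m) [-0.2429 -0.0866 -0.0018] yaw deg 45.92 alt -134.08
tool shift after turn [-0.2311  0.1143 -0.0017]
```

View pics/s4.png

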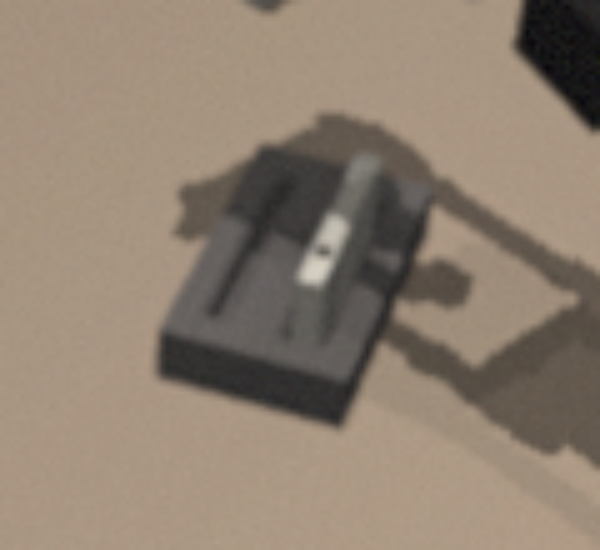

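The coupon is seated and upright, with the dot visible at about (322,250) in the crop. Next, the probe.

>>> move_arm:
  rows:
    - {"hand":0,"xyz":[0,0,0],"yaw":9.2}
    - {"hand":0,"xyz":[0,0,0],"yaw":9.2}
    - {"hand":0,"xyz":[0,0,0],"yaw":9.2}
    - {"hand":0,"xyz":[0,0,0],"yaw":9.2}
    - {"hand":0,"xyz":[0,0,0],"yaw":9.1}
    - {"hand":0,"xyz":[-0.046,0.023,0],"yaw":0}
    - {"hand":0,"xyz":[-0.046,0.023,0],"yaw":0}
    - {"hand":0,"xyz":[-0.046,0.023,0],"yaw":0}
    - {"hand":0,"xyz":[-0.046,0.023,0],"yaw":0}
    - {"hand":0,"xyz":[-0.046,0.023,0],"yaw":0}

```text
clock: 11.1
tcp_pos: [0.4522, -0.2851, 0.1966]
orientation: [0.0, 0.862, 0.508, 0.0]
contact_force: [0.8, 1.1, -0.4]
opening: 1.002
```

>>> move_arm:
  rows:
    - {"hand":0,"xyz":[0,0,0],"yaw":0}
    - {"hand":0,"xyz":[0,0,0],"yaw":0}

```text
clock: 11.35
tcp_pos: [0.4521, -0.2829, 0.1963]
orientation: [-0.001, 0.862, 0.507, 0.0]
contact_force: [0.3, 0.8, 1.2]
opening: 0.995
```

```bash
python3 go.py .4508 -.284 .088 -29; python3 - <<'E'
from h import *
for n in("top","side"):
    p,d=manip.camera(n); cv2.imwrite(f"pics/{n}5.png",p[...,::-1]); np.savez(f"pics/{n}5.npz",p=p,d=d)
E
```

```text
t 11.35 tcp [ 0.4521 -0.2829  0.1963] yang -29.02 tilt [-0.001  0.001 -1.   ] J [-0.69  0.24  1.67  0.    1.23 -0.18] F [0.28 0.76 1.22] op 0.995
tool shift now (m) [-0.0017 -0.0004  0.1083] yaw deg -0.02 alt 179.98
tool shift after turn [-0.0016 -0.0006  0.1083]
```

View pics/top5.png

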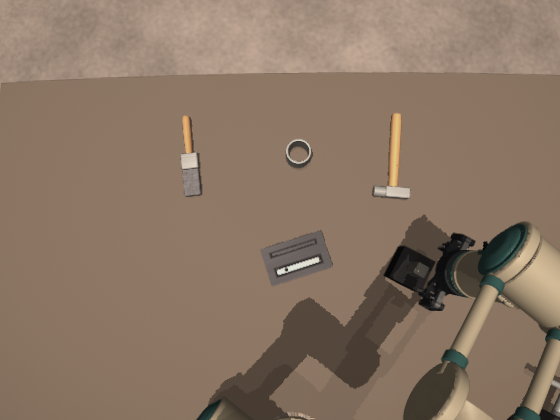

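View pics/side5.png

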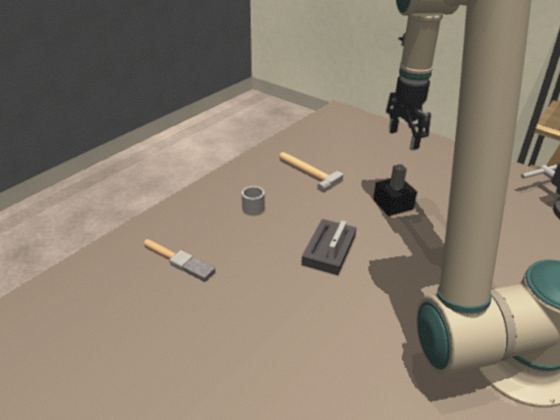

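The coupon lies in the wide slot at about (298,266) in the top view, and nothing hides it. I measure it while the jaws hang above the probe.

```bash
python3 - <<'E'
from h import *
for n,(u,v,w,h) in(("top",(265,250,65,32)),("side",(320,215,35,40))):
    f=np.load(f"pics/{n}5.npz");p=f["p"];z=cloud(n,f["d"])[...,2]
    sl=np.s_[v:v+h,u:u+w]; vv,uu=np.mgrid[v:v+h,u:u+w]
    m=(abs(z[sl]-.062)<.008); P=plane(n,np.c_[uu[m],vv[m]],.062); print(n,"tall",m.sum(),np.median(z[sl][m]),P.mean(0),rect(P))
    g=cv2.cvtColor(p,cv2.COLOR_RGB2GRAY)[sl]
    cv2.imwrite(f"pics/cz_{n}.png",cv2.resize(p[sl][...,::-1],None,fx=12,fy=12,interpolation=0))
c=np.array([463,-27]);a=np.radians(16.7); print("expected dot",c+28*np.array([-np.sin(a),np.cos(a)]), proj("top",[[*(c+28*np.array([-np.sin(a),np.cos(a)]))/1000,.062]]),proj("side",[[*(c+28*np.array([-np.sin(a),np.cos(a)]))/1000,.062]]))
E
```

```text
top tall 242 0.06170796934402996 [ 0.46157597 -0.02384442  0.062     ] (array([461.9, -24. ]), array([12.8, 99.4]), 17.34)
side tall 170 0.06114137637605077 [ 0.46038628 -0.01726812  0.062     ] (array([461.1, -19.5]), array([ 13.7, 105.6]), 15.9)
expected dot [ 4.54953905e+02 -1.80970144e-01] [[286.98666765 269.09878867]] [[334.75787897 239.53187747]]
```

View pics/cz_top.png

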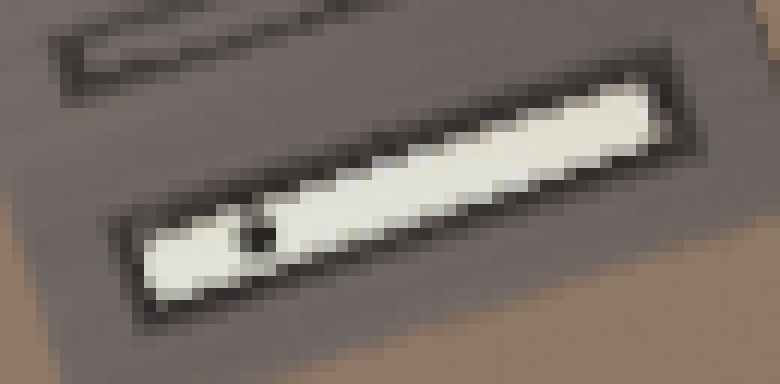

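View pics/cz_side.png

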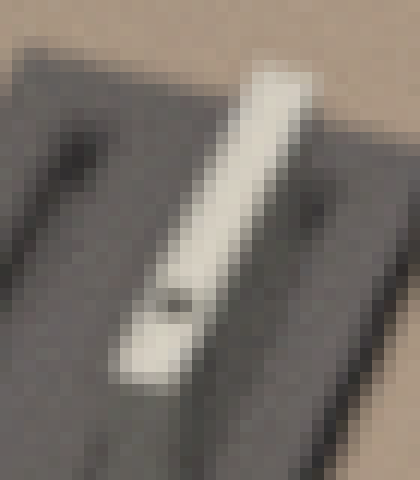

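```bash
python3 - <<'E'
from h import *
print(plane("top",[[286.3,268.8]],.062),plane("side",[[334.5,239.75]],.062))
c=np.array([461.8,-24]);a=np.radians(17);print(c+28*np.array([-np.sin(a),np.cos(a)]))
E
```

```text
[[0.45564976 0.00135737 0.062     ]] [[0.45498602 0.00083213 0.062     ]]
[453.61359227   2.77653317]
```

>>> move_arm:
  rows:
    - {"hand":0,"xyz":[-0.0015,-0.0005,0.03],"yaw":0}
    - {"hand":0,"xyz":[0,0,0.03],"yaw":0}
    - {"hand":0,"xyz":[0,0,0.025],"yaw":0}
    - {"hand":0,"xyz":[0,0,0.015],"yaw":0}
    - {"hand":0,"xyz":[0,0,0.006],"yaw":0}
    - {"hand":0,"xyz":[0,0,0],"yaw":0}
    - {"hand":0,"xyz":[0,0,0],"yaw":0}

```text
clock: 12.32
tcp_pos: [0.452, -0.2849, 0.0918]
orientation: [0.001, 0.861, 0.508, 0.0]
contact_force: [0.2, 0.0, 1.0]
opening: 0.999
```

```bash
python3 go.py .4508 -.284 .088 -29; python3 - <<'E'
from h import *
p,d=manip.camera("side"); cv2.imwrite("pics/s6.png",cv2.resize(p[120:230,330:450,::-1],None,fx=5,fy=5))
E
```

```text
t 12.32 tcp [ 0.452  -0.2849  0.0918] yang -28.97 tilt [ 0.001 -0.001 -1.   ] J [-0.69  0.34  1.82 -0.    0.98 -0.19] F [0.18 0.02 0.98] op 0.999
tool shift now (m) [ 0.0002 -0.0014  0.0038] yaw deg 0.03 alt -179.97
tool shift after turn [ 0.0002 -0.0014  0.0038]
```

View pics/s6.png

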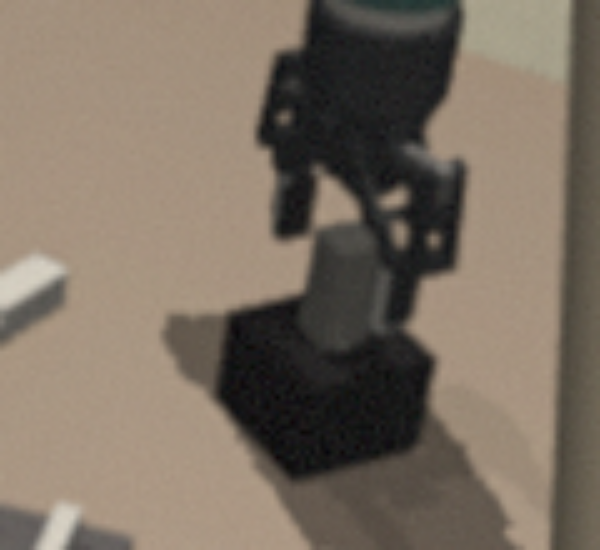

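The jaws straddle the grip. I close them.

>>> move_arm:
  rows:
    - {"hand":0,"xyz":[0,-0.001,0.003],"yaw":0}
    - {"hand":0,"xyz":[0,0,0],"yaw":0}
    - {"hand":1,"xyz":[0,0,0],"yaw":0}
    - {"hand":1,"xyz":[0,0,0],"yaw":0}
    - {"hand":1,"xyz":[0,0,0],"yaw":0}
    - {"hand":1,"xyz":[0,0,0],"yaw":0}
    - {"hand":1,"xyz":[0,0,0],"yaw":0}
    - {"hand":1,"xyz":[0,0,0],"yaw":0}

```text
clock: 13.38
tcp_pos: [0.4507, -0.2841, 0.0881]
orientation: [0.0, 0.862, 0.508, 0.0]
contact_force: [0.6, -0.7, 0.9]
opening: 0.322
```

```bash
python3 go.py .4508 -.284 .088 -29
```

```text
t 13.38 tcp [ 0.4507 -0.2841  0.0881] yang -28.97 tilt [ 0. -0. -1.] J [-0.69  0.35  1.82  0.    0.97 -0.19] F [ 0.57 -0.73  0.95] op 0.322
tool shift now (m) [0.0002 0.0001 0.0001] yaw deg 0.03 alt -179.97
tool shift after turn [0.0002 0.0001 0.0001]
```

>>> move_arm:
  rows:
    - {"hand":1,"xyz":[0,0,-0.01],"yaw":0}
    - {"hand":1,"xyz":[0,0,-0.02],"yaw":0}
    - {"hand":1,"xyz":[0,0,-0.025],"yaw":0}
    - {"hand":1,"xyz":[0,0,-0.025],"yaw":0}
    - {"hand":1,"xyz":[0,0,-0.022],"yaw":0}
    - {"hand":1,"xyz":[0,0,0],"yaw":0}
    - {"hand":1,"xyz":[0,0,0],"yaw":0}

```text
clock: 14.25
tcp_pos: [0.4498, -0.2834, 0.189]
orientation: [-0.001, 0.862, 0.508, -0.0]
contact_force: [-0.0, 0.9, -2.8]
opening: 0.319
```

```bash
python3 go.py .4552 .0012 .19 -29; python3 - <<'E'
from h import *
p,d=manip.camera("side"); np.savez("pics/side7.npz",p=p,d=d);cv2.imwrite("pics/s7.png",cv2.resize(p[80:220,330:470,::-1],None,fx=4,fy=4))
E
```

```text
t 14.25 tcp [ 0.4498 -0.2834  0.189 ] yang -28.97 tilt [-0.002  0.001 -1.   ] J [-0.69  0.25  1.68 -0.    1.21 -0.19] F [-0.05  0.86 -2.77] op 0.319
tool shift now (m) [ 0.2517 -0.1331 -0.0006] yaw deg 0.03 alt -179.97
tool shift after turn [ 0.2516 -0.1333 -0.001 ]
```

View pics/s7.png

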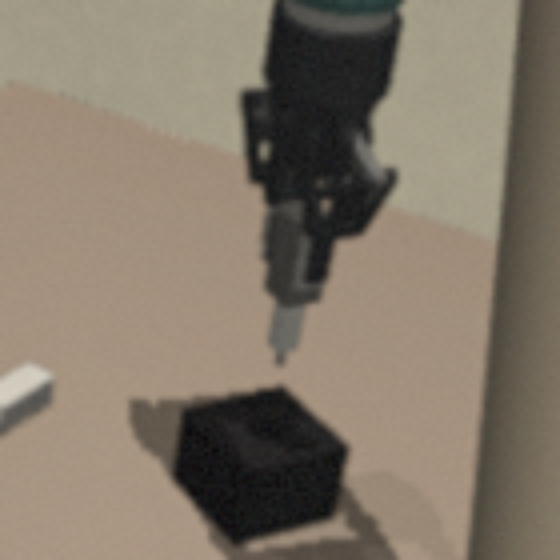

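The probe hangs upright, clear of the stand, with its tip at about (400,170) in the full picture. I carry it over the dot.

>>> move_arm:
  rows:
    - {"hand":1,"xyz":[0.015,-0.008,0],"yaw":0}
    - {"hand":1,"xyz":[0.031,-0.0165,0],"yaw":0}
    - {"hand":1,"xyz":[0.0315,-0.0165,0],"yaw":0}
    - {"hand":1,"xyz":[0.0315,-0.0165,0],"yaw":0}
    - {"hand":1,"xyz":[0.0315,-0.0165,0],"yaw":0}
    - {"hand":1,"xyz":[0.0315,-0.0165,0],"yaw":0}
    - {"hand":1,"xyz":[0.0315,-0.0165,0],"yaw":0}
    - {"hand":1,"xyz":[0.031,-0.0165,0],"yaw":0}
    - {"hand":1,"xyz":[0.016,-0.0085,0],"yaw":0}
    - {"hand":1,"xyz":[0,0,0],"yaw":0}

```text
clock: 15.55
tcp_pos: [0.4551, 0.001, 0.1893]
orientation: [-0.001, 0.861, 0.509, -0.001]
contact_force: [0.1, -0.6, -2.2]
opening: 0.319
```

>>> move_arm:
  rows:
    - {"hand":1,"xyz":[0,0,0.02],"yaw":0}
    - {"hand":1,"xyz":[0,0,0.01],"yaw":0}
    - {"hand":1,"xyz":[0,0,0],"yaw":0}
    - {"hand":1,"xyz":[0,0,0],"yaw":0}

```text
clock: 16.05
tcp_pos: [0.4567, -0.0013, 0.1602]
orientation: [0.0, 0.862, 0.507, 0.0]
contact_force: [0.3, 0.8, -2.4]
opening: 0.321
```

```bash
python3 go.py .4552 .0012 .16 -29; python3 - <<'E'
from h import *
o=manip.observe(); t=o["tcp_pos"]-[0,0,.078]
print("expected tip px side",proj("side",[t]),"top",proj("top",[t]))
p,d=manip.camera("side"); np.savez("pics/side8.npz",p=p,d=d);cv2.imwrite("pics/s8.png",cv2.resize(p[170:270,280:390,::-1],None,fx=7,fy=6,interpolation=0))
p,d=manip.camera("top"); cv2.imwrite("pics/t8.png",cv2.resize(p[220:310,235:345,::-1],None,fx=6,fy=6))
E
```

```text
t 16.05 tcp [ 0.4567 -0.0013  0.1602] yang -29.01 tilt [ 0.001 -0.    -1.   ] J [-0.16  0.16  1.88 -0.    1.1   0.35] F [ 0.31  0.84 -2.39] op 0.321
tool shift now (m) [ 0.0015 -0.0025  0.0002] yaw deg -0.01 alt 179.99
tool shift after turn [ 0.0015 -0.0025  0.0002]
expected tip px side [[335.11172988 232.14573415]] top [[287.57086432 268.59705212]]
```

View pics/s8.png

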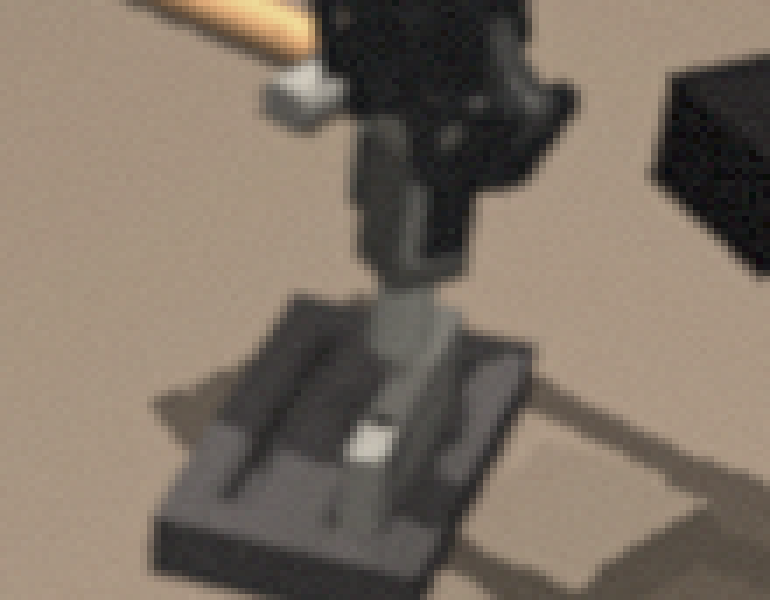

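View pics/t8.png

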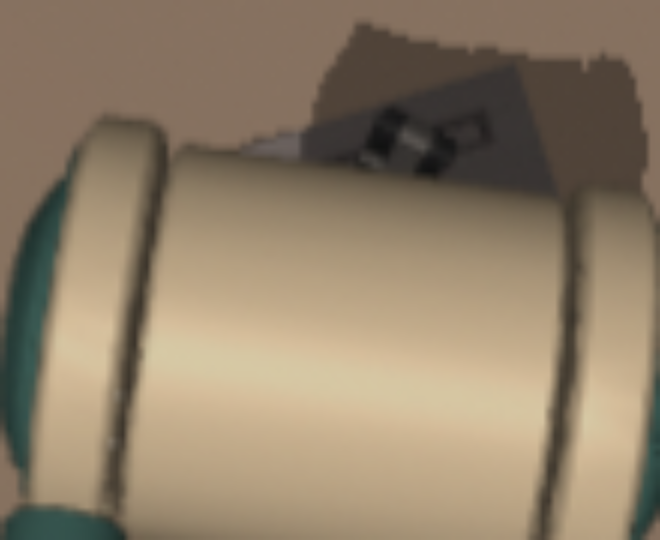

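```bash
python3 - <<'E'
from h import *
X7=np.array([.4498,-.2834,.189]);X8=np.array([.4567,-.0013,.1602])
out=[]
for f,X in(("side7",X7),("side8",X8)):
    p=np.load(f"pics/{f}.npz")["p"][...,::-1]
    pts=proj("side",[X-[0,0,a] for a in(.028,.064,.078)]); print(f,np.round(pts,1))
    u0,v0=np.round(pts[2]).astype(int)-[20,38]
    c=cv2.resize(p[v0:v0+60,u0:u0+40],None,fx=10,fy=10,interpolation=cv2.INTER_CUBIC); c=np.clip(c.astype(float)*1.6-40,0,255).astype(np.uint8)
    for q in pts: cv2.circle(c,tuple(np.round((q-[u0,v0]+.5)*10).astype(int)),3,(0,0,255),-1)
    out.append(c)
cv2.imwrite("pics/cmp.png",np.hstack(out))
E
```

```text
side7 [[401.5 153.8]
 [399.3 166. ]
 [398.4 170.6]]
side8 [[337.  214.6]
 [335.6 227.3]
 [335.1 232.1]]
```

View pics/cmp.png

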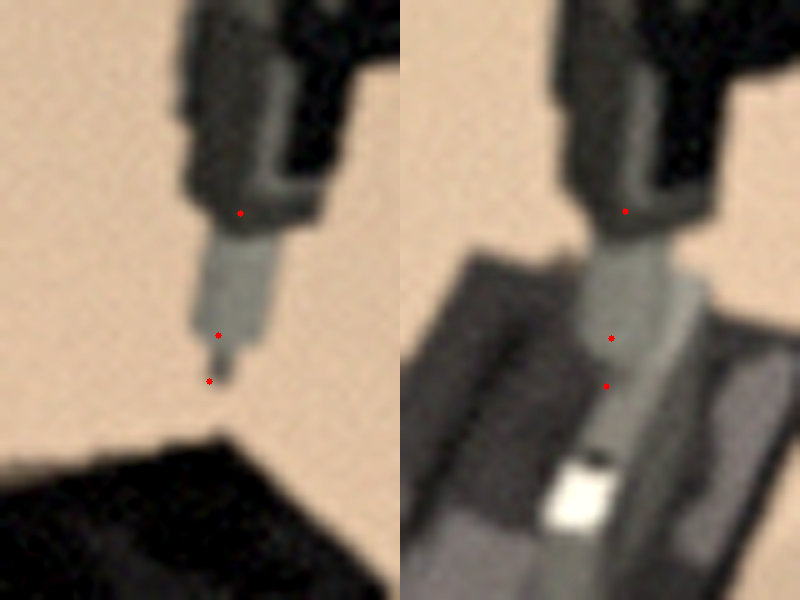

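>>> move_arm:
  rows:
    - {"hand":1,"xyz":[0.001,-0.002,0.008],"yaw":0}
    - {"hand":1,"xyz":[0,0,0.007],"yaw":0}
    - {"hand":1,"xyz":[0,0,0],"yaw":0}
    - {"hand":1,"xyz":[0,0,0],"yaw":0}

```text
clock: 16.65
tcp_pos: [0.4551, 0.0009, 0.1448]
orientation: [0.0, 0.861, 0.508, -0.0]
contact_force: [-0.2, -0.8, -2.2]
opening: 0.316
```

```bash
python3 go.py .4558 .0013 .135 -29; python3 - <<'E'
from h import *
o=manip.observe(); X=o["tcp_pos"]
p,d=manip.camera("side");p=p[...,::-1]
pts=proj("side",[X-[0,0,a] for a in(.028,.064,.078)]+[[.4558,.0013,.062]]); print(np.round(pts,1))
c=cv2.resize(p[200:260,310:360],None,fx=10,fy=10,interpolation=cv2.INTER_CUBIC); c=np.clip(c.astype(float)*1.6-40,0,255).astype(np.uint8)
for q in pts: cv2.circle(c,tuple(np.round((q-[310,200]+.5)*10).astype(int)),3,(0,0,255),-1)
cv2.imwrite("pics/s9.png",c)
E
```

```text
t 16.65 tcp [0.4551 0.0009 0.1448] yang -28.97 tilt [-0. -0. -1.] J [-0.15  0.18  1.9  -0.    1.06  0.35] F [-0.19 -0.75 -2.23] op 0.316
tool shift now (m) [0.0007 0.0004 0.0098] yaw deg 0.03 alt -179.97
tool shift after turn [0.0007 0.0004 0.0098]
[[336.4 220.8]
 [335.1 233.4]
 [334.6 238.1]
 [334.1 239.7]]
```

View pics/s9.png

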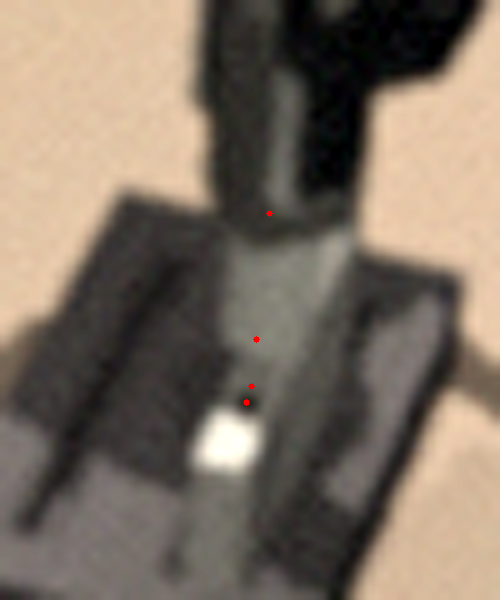

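The dot is at about (334,240), right under the tip. I press down in small steps.

>>> move_arm:
  rows:
    - {"hand":1,"xyz":[0.0005,0,0.002],"yaw":0}
    - {"hand":1,"xyz":[0,0,0.002],"yaw":0}
    - {"hand":1,"xyz":[0,0,0.0015],"yaw":0}
    - {"hand":1,"xyz":[0,0,0.0015],"yaw":0}
    - {"hand":1,"xyz":[0,0,0],"yaw":0}
    - {"hand":1,"xyz":[0,0,0],"yaw":0}

```text
clock: 17.45
tcp_pos: [0.4554, 0.0014, 0.1381]
orientation: [0.0, 0.862, 0.508, 0.0]
contact_force: [-0.1, -0.1, 0.5]
opening: 0.324
```

```bash
python3 go.py .4558 .0013 .135 -29
```

```text
t 17.45 tcp [0.4554 0.0014 0.1381] yang -28.97 tilt [ 0. -0. -1.] J [-0.15  0.19  1.91 -0.    1.04  0.36] F [-0.11 -0.13  0.49] op 0.324
tool shift now (m) [0.0002 0.0004 0.0031] yaw deg 0.03 alt -179.97
tool shift after turn [0.0002 0.0004 0.0031]
```

>>> move_arm:
  rows:
    - {"hand":1,"xyz":[0,0,0.001],"yaw":0}
    - {"hand":1,"xyz":[0,0,0.001],"yaw":0}
    - {"hand":1,"xyz":[0,0,0.001],"yaw":0}
    - {"hand":1,"xyz":[0,0,0],"yaw":0}
    - {"hand":1,"xyz":[0,0,0],"yaw":0}
    - {"hand":1,"xyz":[0,0,0],"yaw":0}
    - {"hand":1,"xyz":[0,0,0],"yaw":0}

```text
clock: 18.32
tcp_pos: [0.4554, 0.0014, 0.135]
orientation: [0.0, 0.862, 0.508, 0.0]
contact_force: [-0.4, 0.3, 3.5]
opening: 0.321
```

```bash
python3 go.py .4558 .0013 .135 -29; python3 - <<'E'
from h import *
F=[]
p,d=manip.camera("side");p=p[...,::-1]
for i in range(4): manip.camera("side"); F.append(manip.observe()["contact_force"])
print(np.mean(F,0),np.std(F,0))
c=cv2.resize(p[200:260,310:360],None,fx=10,fy=10,interpolation=cv2.INTER_CUBIC); c=np.clip(c.astype(float)*1.6-40,0,255).astype(np.uint8)
cv2.imwrite("pics/s10.png",c); cv2.imwrite("pics/s10f.png",p)
E
```

```text
t 18.32 tcp [0.4554 0.0014 0.135 ] yang -28.97 tilt [ 0. -0. -1.] J [-0.15  0.19  1.92 -0.    1.04  0.36] F [-0.38  0.29  3.53] op 0.321
tool shift now (m) [ 0.0001  0.0004 -0.    ] yaw deg 0.03 alt -179.97
tool shift after turn [ 0.0001  0.0004 -0.    ]
[-0.34974983  0.70336328  3.79590431] [0.6016873 0.5190296 0.6118045]
```

View pics/s10.png

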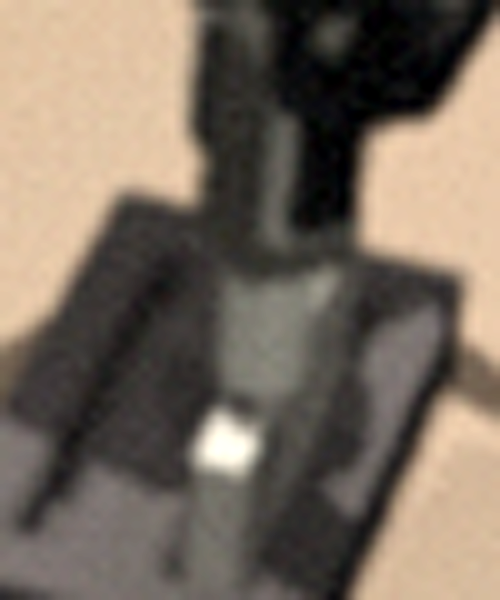

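View pics/s10f.png

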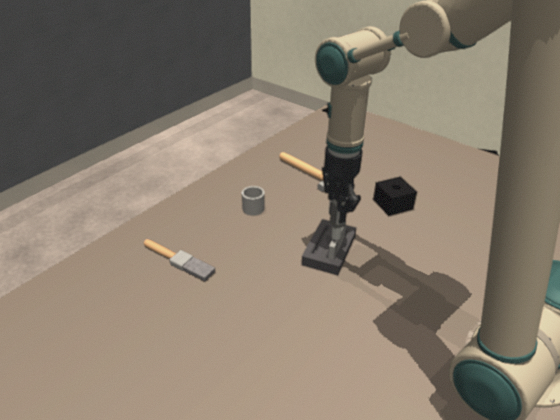

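The tip covers the dot at about (334,240) with about 6 N of spring force, and the bystanders haven't moved. I hand in the job.

```bash
python3 -c "
from station import manip
print(manip.finish_job()); o=manip.observe(); print(o['clock'],o['tcp_pos'],o['contact_force'])"
```

```text
the job is handed in; nothing more can be done
None
the job is handed in; nothing more can be done
```

The coupon is seated in the wide slot with its dotted edge up and let go. The probe is held upright in the gripper with its tip pressed on the dot. I handed the job in at about 18.6 s of the 61 s allowed; the system reports no verdict.

- **Coupon:** the top camera read its upper edge at 61.7 mm above the bench, where a fully seated coupon stands at 62 mm. Its centre was about 3 mm along the slot from the slot's middle, inside the 8 mm limit. This was measured before the press; afterwards I only had the side picture, where it still looked upright.
- **Press:** the vertical force rose by about 6 N over the unloaded reading, matching roughly 5 mm of spring travel. The arm's height also put the push at about 5 mm.
- **Tip position:** in the last side picture the sleeve's lower end sits over the dot. The tip itself couldn't be told apart there, and the arm hid it from the top camera.
- **Disagreement:** the two cameras placed the dot within about 1 mm of each other. In the side view the tip sat about 1 pixel (1.5 mm) off the position computed from the arm. I aimed between the two, so I expect an error of about 1–2 mm against the 5.5 mm limit.
- **Bystanders:** the brush, pipe and hammer looked unmoved in the last picture, though the arm partly hid the hammer. I did not measure them.

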